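# Open the light box for a lamp change

## Robot

A 6-joint arm with a two-finger parallel gripper is mounted at the origin on the work surface. World frame = base frame: x ahead of the robot, y to its left, z up, the work surface at z = 0. Lengths are in m, angles in rad, forces in N, time in s.
With the tool pointing down it reaches from about 0.25 to 0.775 m from the base axis. Payload 4 kg.
Tool frame: the origin (TCP) lies midway between the tips of the shut fingers; the grasp point (between the pads) lies 19 mm behind it; z points along the fingers, y is the line along which they close (so a half turn about z gives the same grasp; the last joint's range is limited). The gripper opens to 94 mm and grips with 3 to 60 N. Pads are 16 mm wide; open, the fingers measure 119 mm over their backs; the gripper's body (75 mm by 177 mm) begins 78 mm behind the grasp point.
Start: joints at [-1.263, 0.087, 1.371, -0, 1.684, -0.103], TCP at [0.22, -0.504, 0.168] pointing down, gripper open.
Joint ranges: [-3.1, 3.1], [-0.76, 2.03], [0.27, 2.55], [-1.08, 4.22], [0.17, 2.65], [-2.57, 2.57]. Speed limits (rad/s): [2.79, 2.79, 3.14, 3.14, 3.14, 3.14].

## Interface

Orientations are given as [roll, pitch, yaw] about the fixed x, y, z axes, in that order (R = Rz(yaw) Ry(pitch) Rx(roll)).
In Python, from bench import robot gives the robot as it stands. The module is installed in compiled form; this text tells all that it offers.
- The arm moves only by the tool arm_command, never from a script. Its argument "targets" is a list of rows, each a list of 4 numbers: the shift along the world's x, y, z as a fraction of full scale, then the turn about the world's z as a fraction of full scale. A call has 1 to 8 rows; each row is the pose to reach, as a shift and turn from the pose commanded when the call began; what a row does not reach only later rows make up. Full scale, the value 1, is 0.5 m for a shift and 120 degrees for a turn. A row lasts 1/12 s, in which the tool goes at most 41.7 mm and 7.16 degrees, less where a joint would pass 70% of its speed; a pose out of reach is approached as far as the arm can. A call with a number of a shift or a turn outside -1 to 1 is refused whole. A call with a gripper value outside its range is refused whole. "claw" is the closure, from 0 (fully open) to 1 (shut), set as the call begins (left out, the last holds). The fingers move at their own pace and stop on an object; the grip force is fixed at half the most. Time passes only in rows, so rows that repeat a pose let the fingers close. It gives the time, the measured TCP pose, the force, the opening and the grip force at its end, in the units of the state.
- robot.get_obs(): the state, without advancing time (a new reading comes with each control period).
- robot.snapshot(name): name is "side" or "top"; returns the picture (420x560x3 uint8, red, green, blue); there is no depth.
- robot.camera_info(name): a dict with "vfov" (degrees; the focal length in pixels is half the picture's height over the tangent of half this angle, whatever the lens; pixels are square), "cx", "cy" (the principal point, pixels), "k1" (the pictures are not rectified: a ray, as slopes to the right and down, at radius r is drawn at 1 + k1 r^2 times it, then the intrinsics apply), "extrinsics" (4x4, takes a point from camera to world coordinates). Camera axes: x right, y up, looking along -z (the intrinsics and any distortion apply to the point x, -y, -z); pixel columns grow to the right and rows downward; lengths in m; the calibration is good to about 2 mm. A picture is of the moment at which its call begins. camera_info takes no time and is no camera call.
- robot.close_job(): hands the job in; it is judged then, once.
The state is a dict: "time": time; "joint_positions": joint angles; "qvel": joint speeds; "joint_torque": joint torques, N m; "tool_pos": TCP position; "ee_rot": TCP orientation; "wrist_force": force on the tool from outside, world axes, zero at the start; "wrist_torque": the same for the moment, N m; "width": finger opening in m; "finger_force": force on a finger pad.
Only numpy, scipy, OpenCV 4.12 (cv2) and the standard library are available. Lean on these libraries where they do the work, as an engineer would, in place of code of your own. Each camera call takes 0.05 s, during which the arm holds its last target. There are 200 camera calls.

## Task

Get the light box ready for a lamp change: raise its framed top and leave it standing by itself half way to upright, at 45 degrees, on its stiff hinges, and pull the top drawer of the little cabinet beside it at least 12 cm open so that the spare lamps can be reached. Leave the cabinet's lower drawer shut, and leave the things on the bench and on the cabinet where they are.

Things in the scene. Friction and masses are not known exactly. Their poses are not given: they have to be found in the camera images.
- light_box: fixed wooden light box, an open case with lamps inside under a framed translucent top: 240 mm deep (its own x), 320 mm wide (y), 100 mm high. Origin at the centre of the underside, on the bench; x points from the front (robot side) to the back; yaw up to 0.2 rad. The top's hinge axis runs along y, 120 mm behind the origin (+x) and 100.5 mm above the bench
- light_top: its hinged top, 0.65 kg, 320 mm wide, with a brown frame 18 mm thick and 34 mm wide. Origin: middle of its lower front edge, 268 mm from the hinge axis; x to the hinge along its underside; z's tilt from vertical is the opening angle, 0 to 5 degrees at first. It juts 28 mm out over the case front: fingertips fit under. About 10 N at the edge lifts it; its stiff hinges hold it where left
- cabinet_front (a point): middle of the upper front edge of the fixed bench cabinet to the right of the light box: grey, 270 mm deep, 270 mm wide, 160 mm high, with two wooden-fronted drawers, one over the other. x points from its front (robot side) to its back, y along the front, z up; yaw up to 0.12 rad. The drawers slide along its -x; shut, their fronts are level with this point
- cabinet_drawer0_handle (a point): middle of the top drawer's handle, a dark round bar 11 mm thick, 120 mm long along y, 35 mm in front of the drawer front, 122 mm above the bench, on two posts 51 mm either side of its middle; axes as cabinet_front. It lies 35 mm in front of cabinet_front when shut, up to 15 mm more at the start, 225 mm fully out (a stop). 1 to 5 N pull it; it stays where left. Spare lamps lie in its front half
- cabinet_drawer1_handle (a point): middle of the lower drawer's like handle, 68 mm below the upper one; 35 mm in front of cabinet_front when shut, as it starts
- flux_bottle: green plastic flux bottle with a white cap, 44 mm in diameter, 120 mm tall, standing on the bench to the left of the light box or before its left end; origin at the centre of its underside
- mug: blue mug, 78 mm in diameter at the rim, 90 mm tall, handle on its own +y side, standing on the bench to the left of the light box or before its left end; origin at the centre of its underside
- pliers: red-handled running pliers lying flat on the bench in front of the light box's left half, about 170 mm long along their own x, 60 mm wide, 15 mm high; origin on the bench under the middle
- glass_cutter: brass pencil-shaped glass cutter lying on the bench between the light box's right half and the robot, 135 mm long along its own x, 14 mm thick; origin on the bench under the middle
- blue_glass: piece of blue glass lying flat on the bench, ahead of the robot to its left, 85 x 65 x 4 mm; origin at the centre of its underside
- solder_spool: metal spool of solder standing on top of the cabinet, 58 mm in diameter, 52 mm tall; origin at the centre of its underside
- foil_roll: roll of copper foil lying flat on the bench in front of the cabinet, lower than the drawers, 72 mm in diameter, 14 mm high; origin at the centre of its underside

How it is judged:
By the outcome, as a careful person would: the job done as asked, in the order asked, and still so for the second after the job is handed in, with the robot touching nothing.
It also fails if it takes over 51 s, if anything falls off the work surface, if the arm or the gripper's body presses on something with over 40 N, if the wrist force passes 120 N, or if a joint passes its speed limit or range.

## Working session

There is one attempt and no reset: what is moved stays moved. The work goes in short steps, Python scripts to look and compute and a tool call to move; the robot and the scene stay as the last step left them, time stands still between calls to the robot, and variables do not carry over. Pictures are saved under pics/ and viewed, at most 12 in all, crops included, and the job is handed in when it is done.

Besides the shell and the picture viewer there is one more tool, called after "Request:" as name(argument=value, ...), one argument or row to a line, values as JSON. arm_command: Moves the arm, as the interface text tells. Shift numbers are shares of 0.5 m and turn numbers shares of 120 degrees, none past 1 either way. Its arguments: {"type":"object","properties":{"targets":{"type":"array"},"claw":{"type":"number"}},"required":["targets"]}

```bash
mkdir -p pics
cat > h.py <<'E'
import numpy as np, cv2
from bench import robot
def K(n):
    c=robot.camera_info(n); f=210/np.tan(np.radians(c["vfov"])/2)
    return f,c["cx"],c["cy"],c["k1"],np.array(c["extrinsics"])
def ray(n,u,v):
    f,cx,cy,k1,E=K(n); d=np.array([(u-cx)/f,(v-cy)/f]); p=d.copy()
    for _ in range(30): p=d/(1+k1*(p@p))
    return E[:3,3],E[:3,:3]@np.array([p[0],-p[1],-1])
def onz(n,u,v,z):
    o,d=ray(n,u,v); return o+d*(z-o[2])/d[2]
def proj(n,P):
    f,cx,cy,k1,E=K(n); q=E[:3,:3].T@(np.array(P)-E[:3,3]); p=np.array([q[0],-q[1]])/-q[2]
    p=p*(1+k1*(p@p)); return p*f+[cx,cy]
def tri(a,b):
    (o1,d1),(o2,d2)=ray("top",*a),ray("side",*b)
    s=np.linalg.lstsq(np.c_[d1,-d2],o2-o1,rcond=None)[0]
    A,B=o1+d1*s[0],o2+d2*s[1]; return (A+B)/2,np.linalg.norm(A-B)
def snap(n,f):
    im=robot.snapshot(n); cv2.imwrite("pics/"+f,cv2.cvtColor(im,cv2.COLOR_RGB2BGR)); return im
E
python3 - <<'E'
from h import *
for n in("top","side"):
    snap(n,n+"0.png"); f,cx,cy,k,E=K(n); print(n,f,cx,cy,k,E.round(3).tolist())
print(robot.get_obs())
E
```

```text
top 432.99229226094127 281.1355750194123 210.27234272164333 -0.0037462744150906567 [[0.009, 0.982, -0.19, 0.335], [-1.0, 0.011, 0.008, 0.054], [0.01, 0.19, 0.982, 1.104], [0.0, 0.0, 0.0, 1.0]]
side 530.398398000629 279.803693341758 205.8977711829049 0.018269608787393934 [[-0.764, 0.308, -0.567, -0.124], [-0.645, -0.383, 0.661, 0.846], [-0.013, 0.871, 0.492, 0.731], [0.0, 0.0, 0.0, 1.0]]
{'time': 0.1, 'joint_positions': array([-1.26307734e+00,  8.78988491e-02,  1.37211550e+00, -2.95873033e-05,
        1.68361197e+00, -1.03079917e-01]), 'qvel': array([-0.00066724, -0.00254741, -0.00230901,  0.00098337, -0.00155088,
        0.00210791]), 'joint_torque': array([ 2.37766784e-03, -3.41253734e+01, -3.03302908e+01,  7.20034470e-02,
        3.03751510e-02, -1.00755196e-04]), 'tool_pos': array([ 0.21945575, -0.50368418,  0.16640533]), 'ee_rot': array([-3.13956676e+00, -1.80009132e-04,  4.10795418e-01]), 'wrist_force': array([ 0.04408727, -0.59349981, -0.66821131]), 'wrist_torque': array([-0.0463773 ,  0.03889924,  0.02698386]), 'finger_force': 0.0, 'width': 0.09400383236244186}
```

View pics/top0.png

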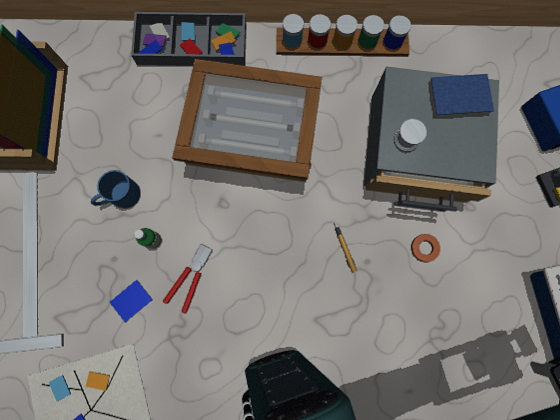

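View pics/side0.png

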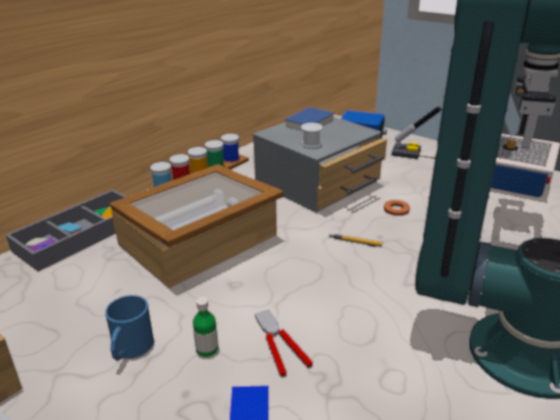

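The top view shows the lid frame with corners at about (174,158), (308,178), (322,77) and (195,60). The cabinet is at right with its front near row 190, its upper handle around (428,200) and the spool at (411,133). The side view shows the same lid at (115,205)–(280,190) and the handles near (365,165). Next I'll measure, and zoom in on the lid and the handle.

Run:
```python
from h import *
t=cv2.imread("pics/top0.png"); s=cv2.imread("pics/side0.png")
up=lambda i,a,b,c,d,k:cv2.resize(i[b:d,a:c],None,fx=k,fy=k,interpolation=cv2.INTER_CUBIC)
A=up(t,165,50,335,200,2.33); B=up(t,355,60,525,230,2.33);C=up(s,105,160,295,280,2.08);D=up(s,250,105,400,225,2.6)
def pad(i): return cv2.copyMakeBorder(i[:300,:400],0,max(0,300-i.shape[0]),0,max(0,400-i.shape[1]),0)
B=cv2.resize(t[60:230,355:525],(300,300),interpolation=cv2.INTER_CUBIC)  # scale 1.765
cv2.imwrite("pics/crop.png",np.vstack([np.hstack([pad(A),pad(B)]),np.hstack([pad(C),pad(D)])]))
```

```text
(no output)
```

View pics/crop.png

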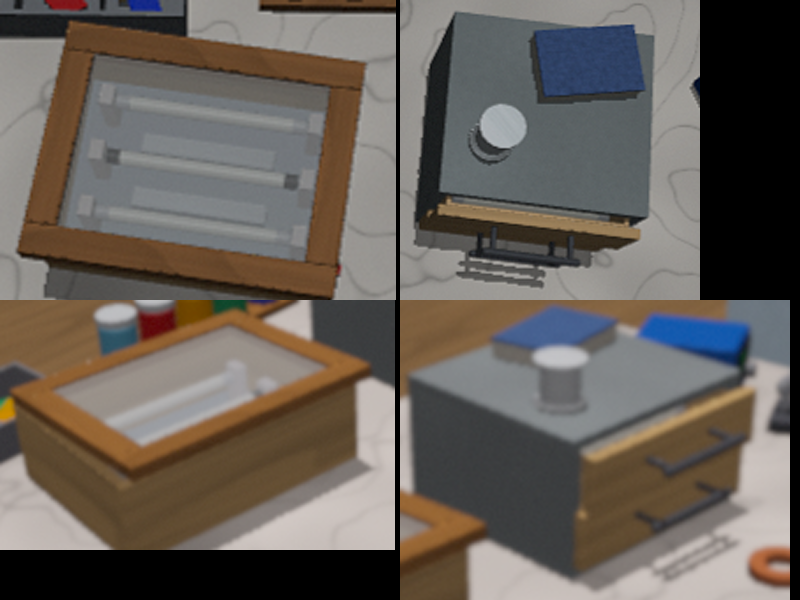

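Run:
```python
from h import *
T=dict(FL=(173.5,157),FR=(309,177),BR=(322,76.5),BL=(195,60)); S=dict(FL=(169.5,236),FR=(281.5,193),BR=(219,166.5),BL=(113,204.5))
P={}
for k in T:
    P[k],e=tri(T[k],S[k]); print("lid",k,P[k].round(4),round(e,4),onz("top",*T[k],.1185).round(4))
print("w",np.linalg.norm(P['FL']-P['FR']),np.linalg.norm(P['BL']-P['BR']),"d",np.linalg.norm(P['FL']-P['BL']),np.linalg.norm(P['FR']-P['BR']))
# cabinet: crop B offset(355,60) scale 300/170 ; D offset (250,105) scale 2.6
b=lambda x,y:(355+(x-400)/1.765,60+y/1.765); d=lambda x,y:(250+(x-400)/2.6,105+(y-300)/2.6)
for n,a,c in [("handL",b(471,254),d(665,470)),("handR",b(577,263),d(745,438)),("drwFL",b(418,229),d(583,460)),("drwFR",b(640,238),d(754,390))]:
    p,e=tri(a,c); print(n,p.round(4),round(e,4),onz("top",*a,.122).round(4))
for n,a in [("cabFL",b(443,193)),("cabFR",b(649,216)),("cabBL",b(456,13)),("cabBR",b(654,36))]: print(n,onz("top",*a,.16).round(4))
print("spool",onz("top",*b(503,128),.212).round(4))
```

```text
lid FL [0.6443 0.2959 0.1461] 0.002 [0.6523 0.3021 0.1185]
lid FR [ 0.6064 -0.0171  0.1281] 0.0044 [ 0.6072 -0.019   0.1185]
lid BR [ 0.8674 -0.0539  0.1097] 0.0036 [ 0.8643 -0.0519  0.1185]
lid BL [0.9038 0.2623 0.1155] 0.0045 [0.9041 0.2632 0.1185]
w 0.3157737929010525 0.3182811125872762 d 0.26346002065892143 0.26419928329389697
handL [ 0.5403 -0.2164  0.1341] 0.0026 [ 0.544  -0.2191  0.122 ]
handR [ 0.5329 -0.36    0.1201] 0.0024 [ 0.5335 -0.3586  0.122 ]
drwFL [ 0.5733 -0.1376  0.1634] 0.015 [ 0.5771 -0.1501  0.122 ]
drwFR [ 0.5644 -0.4336  0.143 ] 0.0024 [ 0.5683 -0.4449  0.122 ]
cabFL [ 0.6157 -0.1757  0.16  ]
cabFR [ 0.5884 -0.4396  0.16  ]
cabBL [ 0.868 -0.202  0.16 ]
cabBR [ 0.8386 -0.468   0.16  ]
spool [ 0.6846 -0.2403  0.212 ]
```

Request:
arm_command(
  targets=[
    [0,0,0.26,0],
    [0,0,0.26,0],
    [0,0,0.26,0.1],
    [0.5,0.76,0.28,0.494],
    [0.5,0.76,0.28,0.494],
    [0.5,0.76,0.28,0.494],
    [0.5,0.76,0.28,0.494],
    [0.5,0.76,0.28,0.494],
  ],
  claw=0.36,
)

```text
time: 0.77
tool_pos: [0.3346, -0.3286, 0.299]
ee_rot: [-3.141, -0.0, 1.166]
wrist_force: [0.2, 0.5, -0.7]
width: 0.0603
finger_force: 0.0
```

Request:
arm_command(
  targets=[
    [0.6,0.91,0,0.12],
    [0.6,0.91,0,0.12],
    [0.6,0.91,0,0.12],
    [0.6,0.91,0,0.12],
    [0.6,0.91,0,0.12],
    [0.6,0.91,0,0.12],
    [0.6,0.91,0,0.12],
    [0.6,0.91,0,0.12],
  ],
)

```text
time: 1.43
tool_pos: [0.5181, -0.0499, 0.299]
ee_rot: [-3.141, 0.0, 1.412]
wrist_force: [1.2, -0.2, 0.8]
width: 0.0602
finger_force: 0.0
```

Request:
arm_command(
  targets=[
    [0.24,0.36,0,0.01],
    [0.24,0.36,0,0.01],
    [0.24,0.36,0,0.01],
    [0.24,0.36,0,0.01],
    [0.24,0.36,0,0.01],
    [0.24,0.36,0,0.01],
    [0.24,0.36,0,0.01],
    [0.24,0.36,0,0.01],
  ],
)

```text
time: 2.1
tool_pos: [0.6373, 0.1278, 0.2983]
ee_rot: [-3.14, 0.001, 1.434]
wrist_force: [-1.2, 0.2, -0.0]
width: 0.0602
finger_force: 0.0
```

Request:
arm_command(
  targets=[
    [0.01,0,-0.08,0.004],
    [0.01,0,-0.16,0.004],
    [0.01,0,-0.24,0.004],
    [0.01,0,-0.27,0.004],
    [0.01,0,-0.27,0.004],
    [0.01,0,-0.27,0.004],
  ],
)

```text
time: 2.6
tool_pos: [0.6417, 0.1261, 0.1648]
ee_rot: [-3.141, 0.001, 1.439]
wrist_force: [0.7, 0.3, 0.9]
width: 0.06
finger_force: 0.0
```

Run:
```python
from h import *
a=snap("top","t1.png");b=snap("side","s1.png")
up=lambda i,x,y,w,h,k:cv2.resize(i[y:y+h,x:x+w],None,fx=k,fy=k,interpolation=cv2.INTER_CUBIC)
im=np.hstack([up(a,170,40,160,200,2.5),up(b,100,100,160,200,2.5)])
cv2.imwrite("pics/c1.png",cv2.cvtColor(im,cv2.COLOR_RGB2BGR)); print(robot.get_obs()["tool_pos"])
```

```text
[0.64375297 0.12699051 0.16820839]
```

View pics/c1.png

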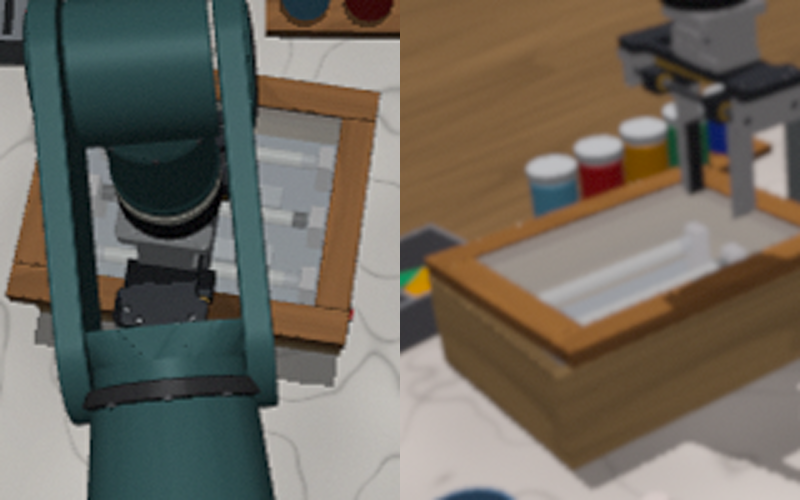

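The gripper straddles the front bar, with one fingertip in front of it and one over the panel. I'll descend gently and watch the force.

Request:
arm_command(
  targets=[
    [0,0,-0.02,0],
    [0,0,-0.04,0],
    [0,0,-0.05,0],
    [0,0,-0.06,0],
    [0,0,-0.06,0],
  ],
)

```text
time: 3.12
tool_pos: [0.6416, 0.128, 0.1323]
ee_rot: [-3.139, 0.001, 1.442]
wrist_force: [0.1, -1.5, 0.1]
width: 0.06
finger_force: 0.0
```

Request:
arm_command(
  targets=[
    [0,0,-0.004,0],
    [0,0,-0.008,0],
    [0,0,-0.008,0],
    [0,0,-0.008,0],
  ],
)

```text
time: 3.45
tool_pos: [0.6427, 0.1281, 0.1305]
ee_rot: [3.141, -0.0, 1.442]
wrist_force: [0.1, -0.2, -0.4]
width: 0.0599
finger_force: 0.0
```

Request:
arm_command(
  targets=[
    [0,0,-0.004,0],
    [0,0,-0.008,0],
    [0,0,-0.008,0],
  ],
)

```text
time: 3.7
tool_pos: [0.6424, 0.1279, 0.1259]
ee_rot: [-3.141, 0.0, 1.441]
wrist_force: [0.3, -0.8, 1.7]
width: 0.0604
finger_force: 0.0
```

Request:
arm_command(
  targets=[
    [0,0,-0.004,0],
    [0,0,-0.008,0],
    [0,0,-0.008,0],
  ],
)

```text
time: 3.95
tool_pos: [0.6423, 0.1279, 0.1217]
ee_rot: [-3.141, 0.0, 1.441]
wrist_force: [0.3, -0.4, -0.3]
width: 0.0602
finger_force: 0.0
```

Request:
arm_command(
  targets=[
    [0,0,0,0],
    [0,0,0,0],
    [0,0,0,0],
    [0,0,0,0],
    [0,0,0,0],
    [0,0,0,0],
  ],
  claw=1,
)

```text
time: 4.45
tool_pos: [0.6426, 0.128, 0.1225]
ee_rot: [3.141, -0.0, 1.441]
wrist_force: [0.4, 0.6, -0.1]
width: 0.0238
finger_force: 0.0
```

Request:
arm_command(
  targets=[
    [0,0,0,0],
    [0,0,0,0],
    [0,0,0,0],
    [0,0,0,0],
    [0,0,0,0],
    [0,0,0,0],
  ],
  claw=0.36,
)

```text
time: 4.95
tool_pos: [0.6426, 0.128, 0.1224]
ee_rot: [3.142, -0.0, 1.441]
wrist_force: [-0.5, -0.2, -0.2]
width: 0.0583
finger_force: 0.0
```

Run:
```python
from h import *
b=snap("side","s2.png");o=robot.get_obs();print(o["tool_pos"],o["width"])
im=cv2.resize(b[130:290,100:300],None,fx=3.6,fy=3.6,interpolation=cv2.INTER_CUBIC)
cv2.imwrite("pics/c2.png",cv2.cvtColor(im,cv2.COLOR_RGB2BGR))
for d in(-.03,.03): print(proj("side",o["tool_pos"]+d*np.array([.992,-.125,0])))
```

```text
[0.64256399 0.12798186 0.12237873] 0.05923695648642448
[237.61355267 219.01364985]
[221.36566946 209.43334877]
```

View pics/c2.png

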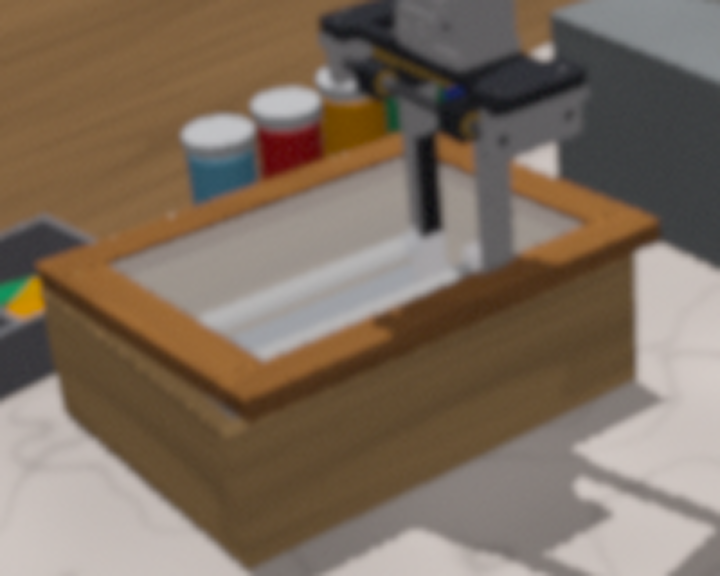

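The image shows both fingertips (crop (430,232) and (495,265)) about 15 px above where the shut TCP projects, so the tips probably retract when the gripper is open. I'll compute their real height.

Run:
```python
from h import *
from scipy.optimize import minimize_scalar as ms, least_squares as ls
t=robot.get_obs()["tool_pos"]; ux=np.array([.992,-.125,0])
for d,px in((-.036,(237.5,204)),(.036,(219.4,194.4))):
    r=ms(lambda z:np.sum((proj("side",[*(t+d*ux)[:2],z])-px)**2),bounds=(0.05,.3),method="bounded"); print("tip z",r.x,r.fun**.5)
# lid upper-face corners, rigid geometry, params hx,hy,yaw,angle
T=dict(FL=(173.5,157),FR=(309,177),BR=(322,76.5),BL=(195,60)); S=dict(FL=(169.5,236),FR=(281.5,193),BR=(219,166.5),BL=(113,204.5))
def C(p,k):
    hx,hy,w,a=p; r=.268 if k[0]=='F' else 0; y=.16 if k[1]=='L' else -.16
    lx=-r*np.cos(a)+.018*np.sin(a); z=.1005+r*np.sin(a)+.018*np.cos(a)
    return [hx+np.cos(w)*lx-np.sin(w)*y,hy+np.sin(w)*lx+np.cos(w)*y,z]
f=lambda p:np.r_[[np.r_[proj("top",C(p,k))-T[k],proj("side",C(p,k))-S[k]] for k in T]].ravel()
s=ls(f,[.885,.105,-.125,.05]); print(s.x,np.degrees(s.x[3]));print(s.fun.reshape(-1,4).round(1)); print(C(s.x,'FL'),C(s.x,'FR'))
```

```text
tip z 0.1634744984318918 0.8448575810629759
tip z 0.1593738006342529 0.7228829180069559
[ 0.88435459  0.10511094 -0.13598692  0.08552718] 4.900346593436688
[[-1.5  0.8 -0.3  3.1]
 [ 0.   0.5  3.1 -3.9]
 [ 0.7  0.1 -0.1 -2.8]
 [-0.  -1.3 -2.5 -1.7]]
[np.float64(0.6430136458889103), np.float64(0.29962484059039274), np.float64(0.14132755669058464)] [np.float64(0.5996318253912479), np.float64(-0.017420925270482), np.float64(0.14132755669058464)]
```

Run:
```python
from h import *
for n,a,b,z in [("cutA",(335,224),(331,237),.007),("cutB",(355,271),(382,243),.007),("foil",(425.5,248),(397,207),.010),("bottlecap",(137,233),(203,302),.12),("mugrim",(113,183),(130,308),.09)]:
    p=onz("top",*a,z); print(n,p.round(4),proj("side",p).round(1),"seen",b)
t=robot.get_obs()["tool_pos"]; print(t,proj("side",t),proj("side",t+[0,0,.097]),proj("side",[.2195,-.5037,.166]),proj("top",t+[0,0,.097]))
print(robot.get_obs()["joint_positions"])
```

```text
cutA [ 0.5139 -0.0938  0.007 ] [330.5 235.2] seen (331, 237)
cutB [ 0.3947 -0.1425  0.007 ] [381.9 243.4] seen (382, 243)
foil [ 0.4542 -0.3228  0.01  ] [397.  206.6] seen (397, 207)
bottlecap [0.4697 0.3747 0.12  ] [200.4 300.4] seen (203, 302)
mugrim [0.5944 0.4509 0.09  ] [125.2 306.2] seen (130, 308)
[0.64256399 0.12798186 0.12237873] [229.36021064 214.14698134] [226.68952979 175.86467709] [519.84460041 154.79612118] [243.74176181 147.68790158]
[ 1.10117169e-01  3.33842170e-01  1.16754985e+00 -1.98978784e-05
  1.64012282e+00  2.39419496e-01]
```

Run:
```python
from h import *
a=cv2.imread("pics/side0.png");b=cv2.imread("pics/s2.png")
def mk(i,t,yaw,w,x,y):
    k=4;c=cv2.resize(i[y:y+145,x:x+100],None,fx=k,fy=k,interpolation=cv2.INTER_CUBIC)
    u=np.array([np.sin(yaw),-np.cos(yaw),0])
    for d,z,col in((0,0,(0,0,255)),(-w/2,0,(0,255,0)),(w/2,0,(255,0,0)),(0,.097,(0,255,255)),(0,.2,(255,0,255))):
        p=(proj("side",np.array(t)+d*u+[0,0,z])-[x,y])*k; cv2.circle(c,tuple(int(v) for v in p),4,col,-1)
    return c
im=np.hstack([mk(a,[.2195,-.5037,.1664],.411,.094,460,40),mk(b,[.6426,.128,.1224],1.441,.0595,180,90)])
cv2.imwrite("pics/c3.png",im)
```

```text
(no output)
```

View pics/c3.png

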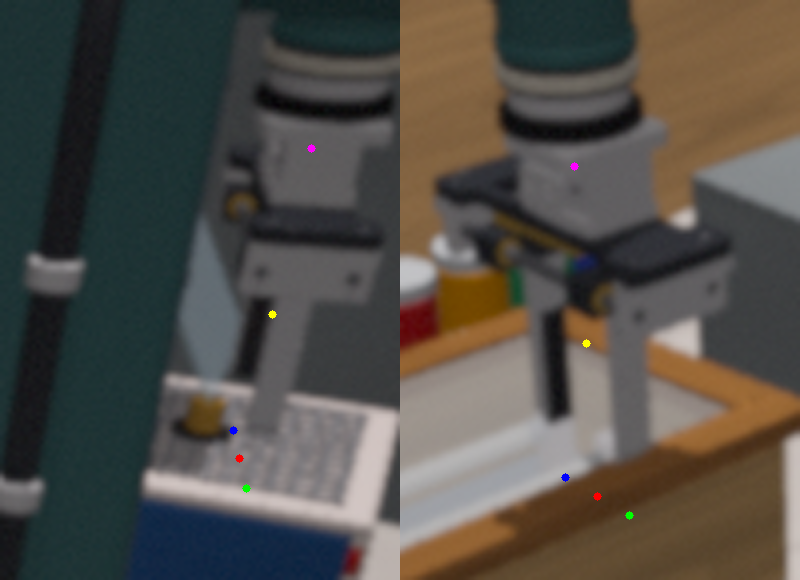

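Run:
```python
from h import *
from scipy.optimize import least_squares as ls
D=[([.2195,-.5037,.1664],.411,-.053,(525.5,147.5)),([.6426,.128,.1224],1.441,-.036,(237.5,204.5)),([.6426,.128,.1224],1.441,.0335,(219.5,194.5))]
for name,fr in(("world",0),("tool",1)):
    def f(o):
        r=[]
        for t,y,d,px in D:
            c,s=np.cos(y),np.sin(y); oo=np.array([c*o[0]-s*o[1],s*o[0]+c*o[1],o[2]]) if fr else o
            r+=list(proj("side",np.array(t)+d*np.array([s,-c,0])+oo)-px)
        return np.array(r)
    q=ls(f,[0,0,.03]); print(name,q.x.round(4),q.fun.round(1))
```

```text
world [-0.0012  0.0021  0.0409] [ 0.1  0.7  0.5  0.1 -0.6 -0.7]
tool [ 0.0001 -0.001   0.0394] [-0.3  0.7  0.5 -0.  -0.5 -0.8]
```

The fit shows the fingertips sitting about 40 mm above the reported TCP, with no x/y offset. I'll descend further, watching the force.

Request:
arm_command(
  targets=[
    [-0.004,0,-0.02,0],
    [-0.006,0,-0.03,0],
    [-0.006,0,-0.03,0],
    [-0.006,0,-0.03,0],
  ],
)

```text
time: 5.33
tool_pos: [0.6387, 0.1279, 0.1061]
ee_rot: [-3.139, 0.001, 1.441]
wrist_force: [-0.1, -0.2, -0.2]
width: 0.0603
finger_force: 0.0
```

Request:
arm_command(
  targets=[
    [0,0,-0.005,0],
    [0,0,-0.01,0],
    [0,0,-0.01,0],
  ],
)

```text
time: 5.58
tool_pos: [0.6393, 0.1279, 0.1018]
ee_rot: [-3.141, 0.0, 1.441]
wrist_force: [-0.2, -0.2, 0.4]
width: 0.0601
finger_force: 0.0
```

Request:
arm_command(
  targets=[
    [0,0,-0.005,0],
    [0,0,-0.01,0],
    [0,0,-0.01,0],
  ],
)

```text
time: 5.83
tool_pos: [0.6392, 0.1279, 0.0966]
ee_rot: [-3.141, 0.0, 1.441]
wrist_force: [0.5, -0.5, -0.1]
width: 0.0599
finger_force: 0.0
```

Request:
arm_command(
  targets=[
    [0,0,-0.004,0],
    [0,0,-0.008,0],
    [0,0,-0.008,0],
  ],
)

```text
time: 6.08
tool_pos: [0.6396, 0.128, 0.0931]
ee_rot: [-3.142, -0.0, 1.441]
wrist_force: [1.1, -0.7, -0.1]
width: 0.0599
finger_force: 0.0
```

Request:
arm_command(
  targets=[
    [0,0,-0.004,0],
    [0,0,-0.006,0],
    [0,0,-0.006,0],
  ],
)

```text
time: 6.33
tool_pos: [0.6395, 0.128, 0.0911]
ee_rot: [3.141, -0.0, 1.441]
wrist_force: [-3.0, -0.7, 4.9]
width: 0.0603
finger_force: 1.7
```

Request:
arm_command(
  targets=[
    [0,0,-0.003,0],
    [0,0,-0.006,0],
    [0,0,-0.006,0],
  ],
)

```text
time: 6.58
tool_pos: [0.6391, 0.1281, 0.0872]
ee_rot: [-3.141, -0.0, 1.442]
wrist_force: [-2.4, -1.0, 5.1]
width: 0.0597
finger_force: 2.1
```

Request:
arm_command(
  targets=[
    [0,0,0.002,0],
    [0,0,0.002,0],
    [0,0,0.002,0],
    [0,0,0.002,0],
    [0,0,0.002,0],
    [0,0,0.002,0],
    [0,0,0.002,0],
  ],
  claw=1,
)

```text
time: 7.17
tool_pos: [0.636, 0.1283, 0.0877]
ee_rot: [-3.134, 0.001, 1.442]
wrist_force: [-10.0, -0.9, 4.1]
width: 0.0332
finger_force: 38.6
```

Width 33 mm with grip force: the bar is held. Now lift along the arc, checking the force.

Request:
arm_command(
  targets=[
    [-0.004,0,0.01,0],
    [-0.003,0,0.02,0],
    [-0.002,0,0.03,0],
    [0,-0.001,0.044,0],
    [0,-0.001,0.044,0],
  ],
)

```text
time: 7.58
tool_pos: [0.639, 0.1279, 0.1098]
ee_rot: [-3.139, -0.0, 1.442]
wrist_force: [1.4, 1.5, -10.3]
width: 0.033
finger_force: 30.4
```

Request:
arm_command(
  targets=[
    [0.004,-0.001,0.013,0],
    [0.007,-0.001,0.026,0],
    [0.011,-0.002,0.039,0],
    [0.015,-0.002,0.052,0],
    [0.02,-0.003,0.064,0],
    [0.025,-0.003,0.077,0],
    [0.025,-0.003,0.077,0],
  ],
)

```text
time: 8.17
tool_pos: [0.6396, 0.1274, 0.1517]
ee_rot: [-3.116, 0.003, 1.444]
wrist_force: [-29.9, 2.4, 5.1]
width: 0.013
finger_force: 28.7
```

Run:
```python
from h import *
b=snap("side","s4.png");o=robot.get_obs();print(o["tool_pos"],o["width"],o["wrist_force"],o["finger_force"])
cv2.imwrite("pics/c4.png",cv2.cvtColor(cv2.resize(b[100:280,80:300],None,fx=3.3,fy=3.3,interpolation=cv2.INTER_CUBIC),cv2.COLOR_RGB2BGR))
```

```text
[0.63963428 0.12741444 0.15167416] 0.013142407890431931 [-30.13087957   3.69065024   5.59047218] 28.546854865271598
```

View pics/c4.png

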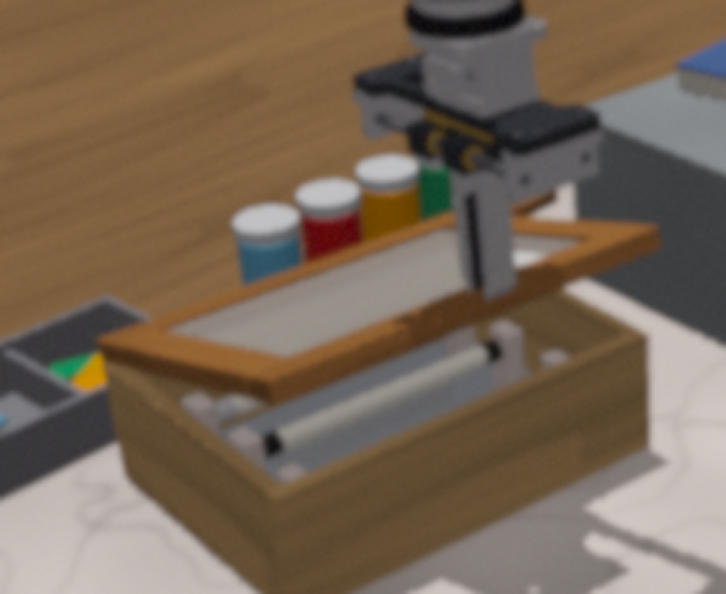

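The lid is at roughly 15°, but the bar is slipping out of the pinch. I'll let go and change plan: shut fingers in front of the edge, pushing in and up, so that the finger's x position sets the angle.

Request:
arm_command(
  targets=[
    [-0.01,0,0,0],
    [-0.01,0,0,0],
    [-0.01,0,0.02,0],
    [-0.01,0,0.08,0],
    [-0.01,0,0.14,0],
    [-0.08,0.01,0.14,0],
    [-0.16,0.02,0.14,0],
    [-0.2,0.02,0.14,0],
  ],
  claw=0.6,
)

```text
time: 8.88
tool_pos: [0.5519, 0.1362, 0.2251]
ee_rot: [3.133, -0.002, 1.442]
wrist_force: [0.0, -0.6, 1.0]
width: 0.0373
finger_force: 0.0
```

Request:
arm_command(
  targets=[
    [0,0,0,0],
    [0,0,-0.08,0],
    [0,0,-0.16,0],
    [0,0,-0.2,0],
    [0,0,-0.2,0],
  ],
  claw=1,
)

```text
time: 9.3
tool_pos: [0.5509, 0.1348, 0.1155]
ee_rot: [-3.137, 0.003, 1.441]
wrist_force: [-0.5, -0.0, -1.2]
width: 0.0077
finger_force: 0.0
```

Run:
```python
from h import *
b=snap("side","s5.png");a=snap("top","t5.png");o=robot.get_obs();print(o["tool_pos"],o["width"],o["wrist_force"],o["finger_force"])
im=np.hstack([cv2.resize(b[110:270,90:310],(440,320),interpolation=cv2.INTER_CUBIC),cv2.resize(a[40:240,160:360],(320,320),interpolation=cv2.INTER_CUBIC)])
cv2.imwrite("pics/c5.png",cv2.cvtColor(im,cv2.COLOR_RGB2BGR))
```

```text
[0.55408404 0.13555842 0.12109826] 0.0010400905917767628 [0.74877248 1.00484394 0.83728791] 0.0
```

View pics/c5.png

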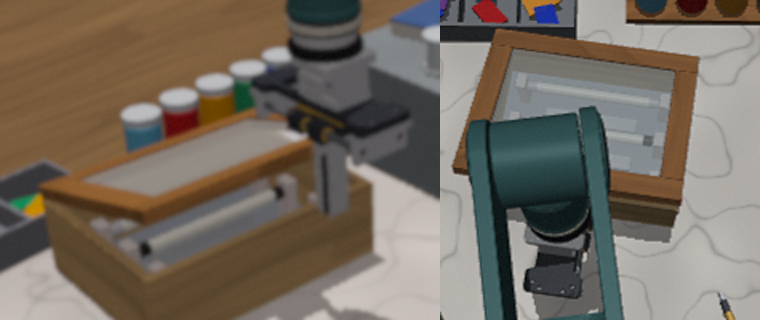

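```bash
cat >> h.py <<'E'
HX,HY,W=.8844,.1051,-.136
def lid(a,y,h,r=.268):
    lx=-r*np.cos(a)+h*np.sin(a); z=.1005+r*np.sin(a)+h*np.cos(a)
    return np.array([HX+np.cos(W)*lx-np.sin(W)*y,HY+np.sin(W)*lx+np.cos(W)*y,z])
def angfit(obs):
    from scipy.optimize import minimize_scalar as ms
    g=lambda a:[proj(n,lid(a,y,h))-p for n,y,h,p in obs]
    r=ms(lambda a:np.sum(np.square(g(a))),bounds=(0,1.5),method="bounded"); print("angle",np.degrees(r.x),np.round(g(r.x),1).tolist())
    return r.x
E
python3 - <<'E'
from h import *
a=angfit([("side",.16,0,(162.5,219)),("top",.16,0,(169.4,147.5)),("top",-.16,0,(312.5,169.4))])
for d in(np.degrees(a),30,45):print(d,lid(np.radians(d),.03,0))
E
```

```text
angle 18.032550860739516 [[1.5, 0.5], [-0.9, -0.1], [-1.4, -1.5]]
18.032550860739516 [0.63598447 0.16937395 0.18346135]
30 [0.65851573 0.16629067 0.2345    ]
45 [0.70071266 0.16051624 0.29000462]
```

Request:
arm_command(
  targets=[
    [0.06,-0.006,0,0],
    [0.11,-0.012,0,0],
    [0.12,-0.014,0,0],
    [0.12,-0.014,0,0],
    [0.12,-0.014,0,0],
  ],
)

```text
time: 9.82
tool_pos: [0.6134, 0.129, 0.1213]
ee_rot: [3.138, -0.001, 1.441]
wrist_force: [0.4, 0.1, 0.3]
width: 0.0004
finger_force: 0.0
```

Request:
arm_command(
  targets=[
    [0.006,0,0.003,0],
    [0.012,-0.001,0.01,0],
    [0.018,-0.002,0.025,0],
    [0.024,-0.003,0.045,0],
    [0.03,-0.004,0.065,0],
    [0.03,-0.004,0.065,0],
  ],
)

```text
time: 10.32
tool_pos: [0.6282, 0.1272, 0.1539]
ee_rot: [3.138, -0.001, 1.442]
wrist_force: [0.0, -0.1, 0.9]
width: 0.0004
finger_force: 0.0
```

Request:
arm_command(
  targets=[
    [-0.03,0.004,0,0],
    [-0.03,0.004,-0.05,0],
    [-0.03,0.004,-0.08,0],
    [-0.03,0.004,-0.08,0],
    [-0.01,0.002,-0.08,0],
    [0,0,-0.08,0],
    [0,0,-0.08,0],
  ],
)

```text
time: 10.9
tool_pos: [0.6156, 0.1286, 0.1107]
ee_rot: [-3.115, 0.002, 1.443]
wrist_force: [-26.9, 0.7, 5.8]
width: 0.0009
finger_force: 13.6
```

Request:
arm_command(
  targets=[
    [0.004,0,0,0],
    [0.008,0,0,0],
    [0.008,0,0,0],
    [0.008,0,0,0],
  ],
)

```text
time: 11.23
tool_pos: [0.6152, 0.1285, 0.1107]
ee_rot: [-3.108, 0.004, 1.444]
wrist_force: [-37.0, 1.6, 10.0]
width: 0.0003
finger_force: 18.3
```

Request:
arm_command(
  targets=[
    [-0.004,0,0.01,0],
    [-0.002,0,0.03,0],
    [0,0,0.05,0],
    [0,0,0.05,0],
  ],
)

```text
time: 11.57
tool_pos: [0.6252, 0.1273, 0.136]
ee_rot: [-3.129, 0.002, 1.442]
wrist_force: [-12.8, 0.3, -0.4]
width: 0.0004
finger_force: 6.8
```

Request:
arm_command(
  targets=[
    [0.01,-0.001,0.005,0],
    [0.02,-0.002,0.02,0],
    [0.028,-0.003,0.036,0],
    [0.032,-0.004,0.046,0],
    [0.032,-0.004,0.046,0],
  ],
)

```text
time: 11.98
tool_pos: [0.6361, 0.1258, 0.1602]
ee_rot: [-3.118, 0.003, 1.443]
wrist_force: [-27.7, 0.3, 6.7]
width: 0.0004
finger_force: 13.9
```

Run:
```python
from h import *
b=snap("side","s6.png");a=snap("top","t6.png");o=robot.get_obs();print(o["tool_pos"],o["width"],o["wrist_force"],o["finger_force"])
im=np.hstack([cv2.resize(b[90:270,90:290],(400,360),interpolation=cv2.INTER_CUBIC),cv2.resize(a[40:220,160:360],(400,360),interpolation=cv2.INTER_CUBIC)])
cv2.imwrite("pics/c6.png",cv2.cvtColor(im,cv2.COLOR_RGB2BGR))
```

```text
[0.6360862  0.12576963 0.16021499] 0.0005738758067562504 [-26.79857616  -0.21121558   8.71535603] 13.630855455994606
```

View pics/c6.png

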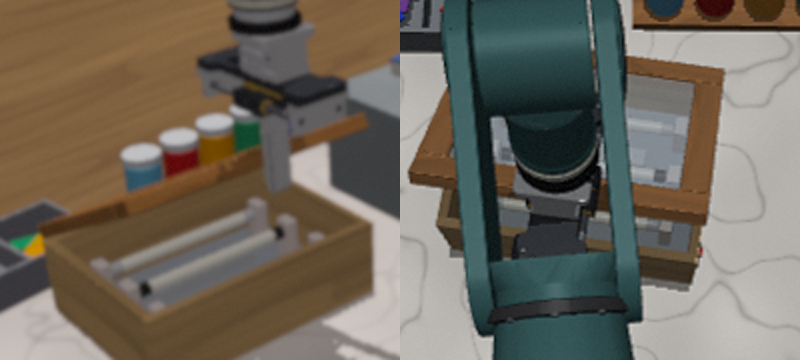

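Run:
```python
from h import *
a=angfit([("top",.16,0,(165,132)),("top",-.16,0,(313,150.5))])
for d in (18,np.degrees(a),45): print(d,lid(np.radians(d),-.01,0))
```

```text
angle 29.137851967588603 [[-0.1, -1.3], [1.1, 1.6]]
18 [0.63051457 0.12974969 0.18331655]
29.137851967588603 [0.65112087 0.12692982 0.23099256]
45 [0.69528941 0.12088559 0.29000462]
```

Request:
arm_command(
  targets=[
    [0,0,0.015,0],
    [0.008,-0.001,0.035,0],
    [0.02,-0.003,0.055,0],
    [0.032,-0.004,0.075,0],
    [0.042,-0.006,0.09,0],
    [0.042,-0.006,0.09,0],
  ],
)

```text
time: 12.58
tool_pos: [0.666, 0.1218, 0.205]
ee_rot: [-3.136, 0.001, 1.441]
wrist_force: [-6.6, -1.0, -0.4]
width: 0.0001
finger_force: 3.3
```

Request:
arm_command(
  targets=[
    [0.006,-0.001,0.012,0],
    [0.014,-0.002,0.025,0],
    [0.022,-0.003,0.036,0],
    [0.03,-0.004,0.042,0],
    [0.03,-0.004,0.042,0],
    [0.03,-0.004,0.042,0],
  ],
)

```text
time: 13.08
tool_pos: [0.6801, 0.1203, 0.2254]
ee_rot: [-3.135, 0.001, 1.442]
wrist_force: [-7.3, 0.8, -1.3]
width: 0.0003
finger_force: 3.8
```

Now back off and measure the angle with the arm out of the way.

Request:
arm_command(
  targets=[
    [-0.04,0.005,0,0],
    [-0.12,0.015,0,0],
    [-0.2,0.02,0.02,0],
    [-0.28,0.02,0.04,0],
    [-0.32,-0.04,0.08,0],
    [-0.34,-0.12,0.1,0],
    [-0.36,-0.2,0.1,0],
    [-0.36,-0.28,0.1,0],
  ],
)

```text
time: 13.75
tool_pos: [0.5023, -0.0209, 0.2796]
ee_rot: [3.134, 0.0, 1.444]
wrist_force: [1.9, -0.5, 0.3]
width: 0.0003
finger_force: 0.0
```

Request:
arm_command(
  targets=[
    [-0.02,-0.08,0,0],
    [-0.03,-0.16,0,0],
    [-0.04,-0.24,0,0],
    [-0.04,-0.32,0,0],
    [-0.04,-0.4,0,0],
    [-0.04,-0.44,0,0],
  ],
  claw=0.5,
)

```text
time: 14.25
tool_pos: [0.4825, -0.2446, 0.2764]
ee_rot: [3.139, 0.003, 1.437]
wrist_force: [0.0, 0.2, -0.3]
width: 0.037
finger_force: 0.0
```

Run:
```python
from h import *
b=snap("side","s7.png");a=snap("top","t7.png");o=robot.get_obs();print(o["tool_pos"],o["width"],o["time"])
im=np.hstack([cv2.resize(b[80:280,80:280],(400,400),interpolation=cv2.INTER_CUBIC),cv2.resize(a[20:220,160:360],(400,400),interpolation=cv2.INTER_CUBIC)])
cv2.imwrite("pics/c7.png",cv2.cvtColor(im,cv2.COLOR_RGB2BGR))
```

```text
[ 0.4827152  -0.2435859   0.27574341] 0.04461345898337693 14.35
```

View pics/c7.png

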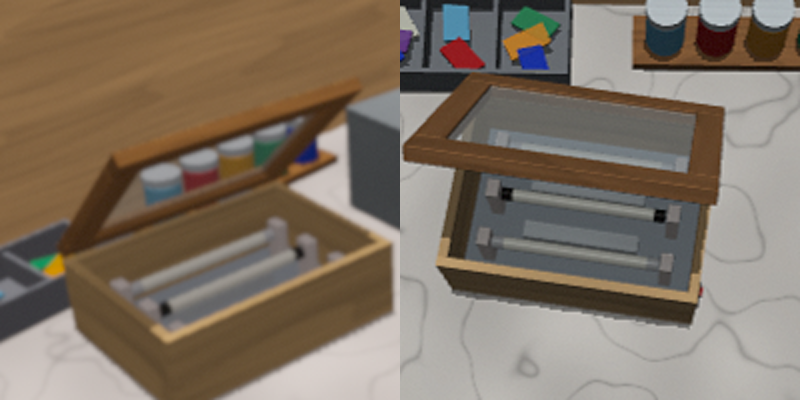

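Run:
```python
from h import *
t=[("top",.16,0,(162,99)),("top",-.16,0,(318.5,121))]; s=[("side",.16,.018,(136,157.5)),("side",-.16,.018,(259,121))]
a=angfit(t);angfit(s);a=angfit(t+s)
for d in(40,45,50): print(d,[proj(n,lid(np.radians(d),y,h)).round(1).tolist() for n,y,h,_ in t+s])
# direct triangulation check of the lower FL corner, upper FR
p,e=tri((162,99),(138.5,163)); print(p,e, np.degrees(np.arcsin((p[2]-.1005)/.268)))
```

```text
angle 45.07453273549043 [[-0.2, -0.1], [1.1, 0.3]]
angle 43.103897701372254 [[2.2, 0.0], [1.4, -2.3]]
angle 44.152154897386495 [[-0.1, 2.0], [0.7, 2.3], [1.1, -2.0], [0.3, -4.0]]
40 [[162.5, 110.0], [317.7, 132.0], [141.5, 163.7], [263.4, 124.0]]
45 [[161.8, 99.1], [319.6, 121.4], [136.1, 153.8], [258.5, 115.6]]
50 [[161.5, 87.6], [321.5, 110.1], [130.5, 144.4], [253.3, 107.8]]
[0.72127603 0.29083818 0.28604028] 0.0019809354935952585 43.813600378475115
```

The lid stands at about 44–45°, with FL at crop (112,155) and its hinge line intact. Next the drawer: refine the handle position.

Run:
```python
from h import *
t=cv2.imread("pics/top0.png"); g=t.max(axis=2)
for n,f,roi,th in(("top","top0",(380,180,480,225),50),("side","side0",(335,140,395,200),60)):
    i=cv2.imread(f"pics/{f}.png").max(axis=2); x,y,X,Y=roi
    m=(i[y:Y,x:X]<th).astype(np.uint8); c,l,s,ce=cv2.connectedComponentsWithStats(m)
    for k in range(1,c):
        if s[k,4]>25: print(n,s[k,:5]+[x,y,0,0,0],(ce[k]+[x,y]).round(1))
for P in([.5387,-.289,.122],[.555,-.302,.122],[.548,-.295,.122]): print(P,proj("top",P).round(1),proj("side",P).round(1))
cv2.imwrite("pics/c8.png",np.hstack([cv2.resize(t[170:230,370:500],(520,240),interpolation=cv2.INTER_CUBIC),cv2.resize(cv2.imread("pics/side0.png")[135:205,325:395],(240,240),interpolation=cv2.INTER_CUBIC)]))
```

```text
top [380 182  74  29 438] [406.2 195.2]
top [439 190  24  17  92] [446.4 196.6]
top [456 196  24   6  44] [466.2 198.7]
[0.5387, -0.289, 0.122] [425.3 206.5] [366.7 165.4]
[0.555, -0.302, 0.122] [430.5 199.7] [364.1 162.2]
[0.548, -0.295, 0.122] [427.7 202.6] [365.  163.8]
```

View pics/c8.png

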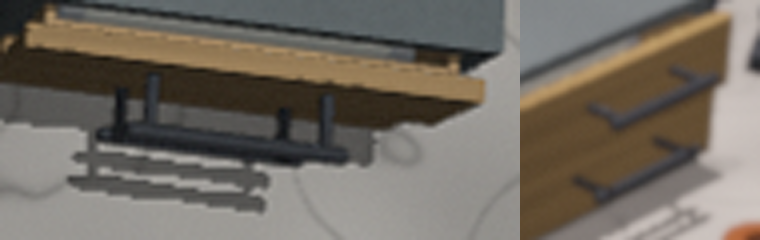

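Run:
```python
from h import *
p=onz("top",430,205.2,.122); print(p,tri((430,205.2),(367.3,163.6)))
L,R=onz("top",370+133/4,170+130/4,.122),onz("top",370+348/4,170+155/4,.122);d=L-R;print(L,R,np.linalg.norm(d),"yaw",np.arctan2(-d[0],d[1]))
o=robot.get_obs();print(o["tool_pos"],o["ee_rot"],p-o["tool_pos"])
```

```text
[ 0.54190298 -0.30012146  0.122     ] (array([ 0.54254227, -0.29957758,  0.12235468]), np.float64(0.0016523710343880056))
[ 0.54760109 -0.23798759  0.122     ] [ 0.53420131 -0.36266108  0.122     ] 0.12539151520820588 yaw -0.10706794476034631
[ 0.4827152  -0.2435859   0.27574341] [3.14068642e+00 1.37355094e-03 1.43604024e+00] [ 0.05918778 -0.05653556 -0.15374341]
```

Request:
arm_command(
  targets=[
    [0.06,-0.06,0,0.014],
    [0.119,-0.113,0,0.014],
    [0.119,-0.113,-0.08,0.014],
    [0.119,-0.113,-0.16,0.014],
    [0.119,-0.113,-0.24,0.014],
    [0.119,-0.113,-0.24,0.014],
    [0.119,-0.113,-0.24,0.014],
  ],
  claw=0.68,
)

```text
time: 14.93
tool_pos: [0.5411, -0.2942, 0.1527]
ee_rot: [-3.136, -0.004, 1.472]
wrist_force: [0.5, -0.6, 0.6]
width: 0.0301
finger_force: 0.0
```

Request:
arm_command(
  targets=[
    [0.003,-0.01,-0.03,0],
    [0.003,-0.01,-0.06,0],
    [0.003,-0.01,-0.09,0],
    [0.003,-0.01,-0.12,0],
    [0.003,-0.01,-0.12,0],
    [0.003,-0.01,-0.12,0],
  ],
)

```text
time: 15.43
tool_pos: [0.5463, -0.3024, 0.1001]
ee_rot: [3.135, 0.003, 1.471]
wrist_force: [0.0, -0.3, 0.5]
width: 0.0299
finger_force: 0.0
```

Request:
arm_command(
  targets=[
    [0,0,-0.02,0],
    [0,0,-0.04,0],
    [0,0,-0.056,0],
    [0,0,-0.056,0],
    [0,0,-0.056,0],
  ],
)

```text
time: 15.85
tool_pos: [0.5434, -0.3011, 0.0663]
ee_rot: [-3.14, -0.001, 1.471]
wrist_force: [0.0, 0.1, 0.2]
width: 0.0299
finger_force: 0.0
```

Clear descent with no force. I'll close on the bar.

Request:
arm_command(
  targets=[
    [0,0,0,0],
    [0,0,0,0],
    [0,0,0,0],
    [0,0,0,0],
    [0,0,0,0],
  ],
  claw=1,
)

```text
time: 16.27
tool_pos: [0.544, -0.3018, 0.0678]
ee_rot: [3.141, 0.0, 1.47]
wrist_force: [-0.9, -0.2, -0.1]
width: 0.0099
finger_force: 30.0
```

Request:
arm_command(
  targets=[
    [-0.02,0.002,0,0],
    [-0.06,0.006,0,0],
    [-0.1,0.011,0,0],
    [-0.14,0.015,0,0],
    [-0.18,0.019,0,0],
    [-0.22,0.023,0,0],
    [-0.26,0.027,0,0],
    [-0.29,0.031,0,0],
  ],
)

```text
time: 16.93
tool_pos: [0.3981, -0.2845, 0.0677]
ee_rot: [3.14, -0.002, 1.471]
wrist_force: [1.2, 2.0, 1.5]
width: 0.01
finger_force: 30.0
```

Request:
arm_command(
  targets=[
    [-0.01,0.001,0,0],
    [-0.01,0.001,0,0],
    [-0.01,0.001,0,0],
  ],
)

```text
time: 17.18
tool_pos: [0.3941, -0.2841, 0.0677]
ee_rot: [3.141, -0.003, 1.471]
wrist_force: [0.1, 6.1, 3.4]
width: 0.0101
finger_force: 30.0
```

Request:
arm_command(
  targets=[
    [0,0,0,0],
    [0,0,0,0],
    [0,0,0,0],
    [0,0,0,0],
    [0,0,0,0],
  ],
  claw=0.68,
)

```text
time: 17.6
tool_pos: [0.3942, -0.2859, 0.0672]
ee_rot: [-3.141, 0.0, 1.471]
wrist_force: [0.7, -0.0, -1.1]
width: 0.0299
finger_force: 0.0
```

Request:
arm_command(
  targets=[
    [0,0,0.06,0],
    [0,0,0.14,0],
    [0,0,0.22,0],
    [0,0,0.3,0],
    [-0.08,-0.08,0.34,0],
    [-0.16,-0.16,0.34,0],
    [-0.2,-0.24,0.34,0],
    [-0.2,-0.28,0.34,0],
  ],
)

```text
time: 18.27
tool_pos: [0.2966, -0.417, 0.2391]
ee_rot: [3.14, 0.003, 1.471]
wrist_force: [1.2, -0.5, 0.0]
width: 0.0303
finger_force: 0.0
```

Run:
```python
from h import *
b=snap("side","s9.png");a=snap("top","t9.png");o=robot.get_obs();print(o["tool_pos"],o["width"],o["time"])
im=np.hstack([cv2.resize(a,(480,360)),cv2.resize(b[80:380,80:420],(320,282))[:282]]) if 0 else np.vstack([a[:270],b[60:330]])
cv2.imwrite("pics/c9.png",cv2.cvtColor(im,cv2.COLOR_RGB2BGR))
```

```text
[ 0.29503137 -0.42021835  0.23608671] 0.030001477619401588 18.3667
```

View pics/c9.png

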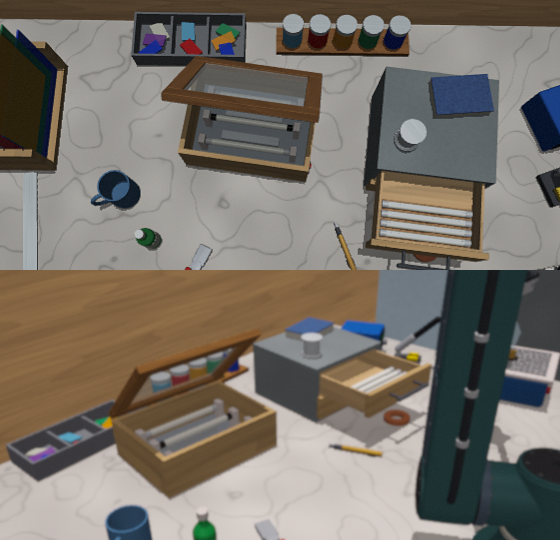

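The final pictures show the lid standing (front edge from (163,98) to (319,121) in the top view, unchanged). The top drawer is about 15 cm out with the lamps showing. The lower drawer looks shut, the loose things visible in the two pictures look unmoved, and the arm is clear.

```bash
python3 -c "
from bench import robot
print(robot.close_job())"
```

```text
the job is handed in; nothing more can be done
None
```

The job is handed in: the light box top stands by itself at about 44–45°, and the cabinet's top drawer is about 15 cm open, with the lower drawer still shut and nothing else seen to have moved in the final pictures.

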